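# Offer up the gauge bracket to its hinge and hold it for the pin

### The arm

A 7-joint arm with a two-finger parallel gripper is mounted at the origin on the work surface. World frame = base frame: x ahead of the robot, y to its left, z up, the work surface at z = 0. Lengths are in m, angles in rad, forces in N, time in s.
With the tool pointing down it reaches from about 0.4 to 0.85 m from the base axis. Payload 6.9 kg.
Tool frame: the origin (TCP) lies midway between the tips of the shut fingers; the grasp point (between the pads) lies 19 mm behind it; z points along the fingers, y is the line along which they close (so a half turn about z gives the same grasp; the last joint's range is limited). The gripper opens to 85 mm and grips with 20 to 120 N. Pads are 22 mm wide; open, the fingers measure 114 mm over their backs; the gripper's body (76 mm by 85 mm) begins 54 mm behind the grasp point. The pads swing forward as they close: fully open they stand 13 mm farther back than shut.
Start: joints at [1.288, 0.507, -0.238, 1.5, 0.126, 1.149, -0.155], TCP at [0.237, -0.578, 0.231] pointing down, gripper open.
Joint ranges: [-3.08, 3.08], [-0.24, 2.05], [-1.43, 1.35], [0, 2.5], [-1.52, 4.66], [0.17, 1.96], [-2.89, 2.89]. Speed limits (rad/s): [2.39, 2.39, 3.14, 3.14, 3.14, 3.14, 3.14].

### API

Orientations are given as a rotation vector (axis times angle).
In Python, from plant import state, vision, arm gives the robot as it stands.
- The arm moves only by the tool move_arm, never from a script. Its argument "series" is a list of rows, each a list of 5 numbers: the shift along the tool's x, y, z in mm, then the turn about the tool's z in rad, then the opening, from 0 (shut) to 1 (fully open). In form: [[tx, ty, tz, spin, hand], ...]. A call has exactly 5 rows; each row shifts and turns the commanded pose from where the row before left it, along the tool's axes as they then stand; what a row does not reach is not made up. A row lasts 1/12 s, in which the tool goes at most 41.7 mm and 7.16 degrees, less where a joint would pass 70% of its speed; a pose out of reach is approached as far as the arm can. A call with a gripper value outside its range is refused whole. The fingers move at their own pace and stop on an object; the grip force is fixed at half the most. Time passes only in rows, so rows that do not move let the fingers close, or fill a call up. It gives the time, the measured TCP pose, the force, the opening and the grip force at its end, in the units of the state.
- state(): the state, without advancing time (a new reading comes with each control period).
- vision.camera(name): name is "scene" or "top"; returns a dict with "img" (384x512x3 uint8, red, green, blue), "fx", "fy", "cx", "cy" (pixels), "pose" (4x4, takes a point from camera to world coordinates). Camera axes: x right, y down, z forward; pixel columns grow to the right and rows downward; lengths in m; the calibration is good to about 2 mm. A picture is of the moment at which its call begins. There is no depth.
- arm.sign_off(): hands the job in; it is judged then, once.
The state is a dict: "clock": time; "joint_positions": joint angles; "qvel": joint speeds; "joint_efforts": joint torques, N m; "ee_pos": TCP position; "orientation": TCP orientation; "force": force on the tool from outside, world axes, zero at the start; "torque": the same for the moment, N m; "opening": finger opening in m; "finger_force": force on a finger pad.
Only numpy, scipy, OpenCV 4.12 (cv2) and the standard library are available. Lean on these libraries where they do the work, as an engineer would, in place of code of your own. Each camera call takes 0.05 s, during which the arm holds its last target. There are 200 camera calls.

### The job

Two cream gauge brackets lie on the worktop: pick up the one whose knuckle fits the gap in the hinge of the green test stand, bring its knuckle between the stand's two knuckles without forcing it, bracket level and pointing away from the stand, so that all three holes line up and the 6 mm hinge pin could slide straight through. Finish while still holding it there in the gripper, steady and in line, for a colleague to fit the pin; do not put it down or let go. Leave everything else undisturbed, the other bracket and the pin included.

Things in the scene. Friction and masses are not known exactly. Their poses are not given: they have to be found in the camera images.
- stand: test stand, a green block fixed to the worktop, 100 (x) x 150 (y) x 80 mm high, a low round dial and a brass hinge leaf on its top; its place and yaw vary. Origin: centre of its underside; z up; its -x side, towards the robot, is the hinge face, along whose top edge stand two brass knuckles of that leaf
- stand_hinge (a point): point on the stand's hinge line half-way between its two knuckles, 85 mm above the worktop, 15 mm in front of the hinge face (65 mm along -x from the stand's origin). y: along the hinge line; -x: out of the hinge face. Knuckles: tubes 20 mm outside, bore 12 mm, 28 mm long; the gap between them is 32 mm (y = -16 to 16), open above, below and in front
- bracket_bore (a point): centre of the bore of the brass knuckle of the bracket that FITS (knuckle 24 mm long, 20 mm outside, bore 12 mm). Bracket: cream inverted tray 80 (x) x 100 (y) x 20 mm high lying flat, about 0.25 kg, the knuckle at the middle of its +x edge. This point: 55 mm along +x from the tray's centre, 10 mm above its underside. y: along the bore; z up
- bracket_grip (a point): where to grip that bracket: its upright black stem, 30 (x) x 16 (y) mm, rising from the tray's top (20 mm above the underside) to 66 mm. This point is on the stem's middle line, 46 mm above the underside, 6 mm along +x from the tray's centre: 49 mm behind (-x) and 36 mm above the bore. Axes as bracket_bore. The bracket nearly balances about the stem
- wide_bracket_grip (a point): the same point on the stem of the other bracket, which is alike but for its knuckle, 60 mm long: too wide for the gap. The two brackets may lie in either of two places; leave this one alone
- dial_a: cream aluminium dial face, a loose disc 80 mm across and 4 mm thick, lying flat; origin: centre of its underside; leave alone
- dial_b: a second dial face like dial_a; leave alone
- stopcock: brass stopcock lying flat, 90 x 36 x 37 mm; origin: centre of its underside; leave alone
- red_pump: red plastic hand pump (bulb) standing on end, 60 mm across, 106 mm tall; origin: centre of its underside; leave alone
- vial: amber glass vial with a black cap, 32 mm across, 60 mm tall, standing; origin: centre of its underside; leave alone
- hinge_pin: loose steel hinge pin, 6 mm thick and about 98 mm long, lying along its y axis, 10 mm high with its head; a colleague will drive it in later; leave alone

How it is judged:
By the outcome, as a careful person would: the job done as asked, in the order asked, and still so for the second after the job is handed in, while the arm keeps its last pose, push and grip.
It also fails if it takes over 35 s, if anything falls off the work surface, if the arm or the gripper's body presses on something with over 40 N, if the wrist force passes 120 N, or if a joint passes its speed limit or range.

## Working session

There is one attempt and no reset: what is moved stays moved. The work goes in short steps, Python scripts to look and compute and a tool call to move; the robot and the scene stay as the last step left them, time stands still between calls to the robot, and variables do not carry over. Pictures are saved under pics/ and viewed, at most 10 in all, crops included, and the job is handed in when it is done.

Besides the shell and the picture viewer there is one more tool, called after "Emit:" as name(argument=value, ...) on one line, values as JSON. move_arm: Moves the arm, as the interface text tells. Its arguments: {"type":"object","properties":{"series":{"type":"array"}},"required":["series"]}

```bash
mkdir -p pics; ls; python3 - <<'E'
from plant import state, vision, arm
import cv2,numpy as np
s=state();print(s)
for n in("scene","top"):
    c=vision.camera(n);cv2.imwrite(f"pics/{n}0.png",c["img"][:,:,::-1]);print(n,c["fx"],c["fy"],c["cx"],c["cy"],np.round(c["pose"],4).tolist())
E
```

```text
pics
{'clock': 0.0, 'joint_positions': array([ 1.28751684,  0.50833767, -0.23750494,  1.5011284 ,  0.12571216,
        1.14892306, -0.15481023]), 'qvel': array([ 5.18952130e-04, -2.67791325e-04,  1.95848424e-05, -1.05921574e-03,
       -5.04289259e-04, -2.94634039e-04,  1.19583933e-03]), 'joint_efforts': array([ 1.34026981e-03, -6.20596361e+01, -2.18615480e+00, -2.49656224e+01,
        1.26977870e-02,  1.19398753e-02, -1.92770779e-05]), 'ee_pos': array([ 0.23663204, -0.57792297,  0.23043063]), 'orientation': array([-3.08069726e+00, -6.06505547e-01,  6.36013392e-04]), 'force': array([ 0.26958401,  0.83944087, -0.29960279]), 'torque': array([-0.01043191,  0.00474498,  0.07241998]), 'finger_force': 0.0, 'opening': 0.08536848157705594}
scene 466.3856258943008 466.3856258943008 251.00190845533044 187.43350585068603 [[0.075, 0.6849, -0.7248, 1.4945], [0.997, -0.0644, 0.0424, -0.0748], [-0.0176, -0.7258, -0.6877, 0.949], [0.0, 0.0, 0.0, 1.0]]
top 424.8638760733076 424.8638760733076 261.04750368354513 192.3682320220905 [[-0.0033, -0.9934, 0.115, 0.4334], [-1.0, 0.0029, -0.0035, -0.029], [0.0032, -0.1151, -0.9934, 1.2027], [0.0, 0.0, 0.0, 1.0]]
```

View pics/scene0.png

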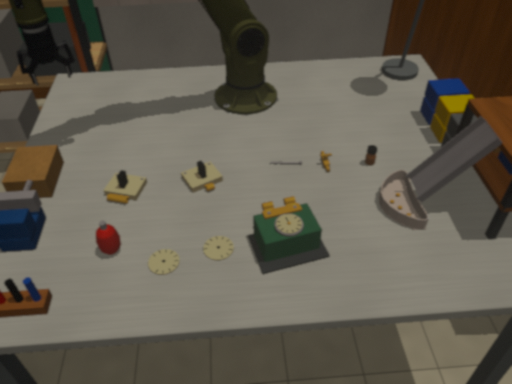

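View pics/top0.png

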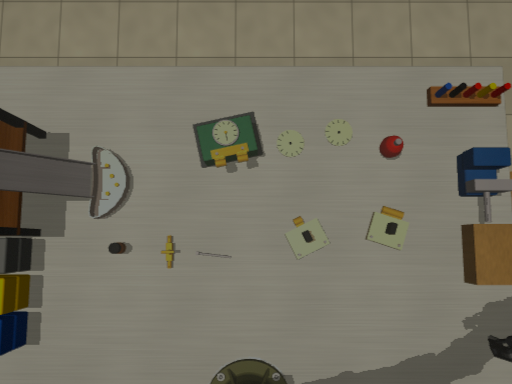

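The scene view shows the narrow-knuckle bracket at (202,177) and the wide one at (124,187). In the top view they are at (307,238) and (388,230). The stand's knuckles are near (230,155) in the top view, and the gripper is off to the right at (500,345). Next I'll enlarge the important parts.

```bash
python3 - <<'E'
import cv2,numpy as np
t=cv2.imread("pics/top0.png");s=cv2.imread("pics/scene0.png")
f=lambda im,x,y,w,h:cv2.resize(im[y:y+h,x:x+w],(400,300),interpolation=cv2.INTER_CUBIC)
a=np.vstack([np.hstack([f(t,190,105,80,60+0),f(t,270,205,80,60)]),np.hstack([f(s,245,190,80,60),f(s,165,150,80,60)])])
cv2.imwrite("pics/crop1.png",a)
E
```

```text
(no output)
```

View pics/crop1.png

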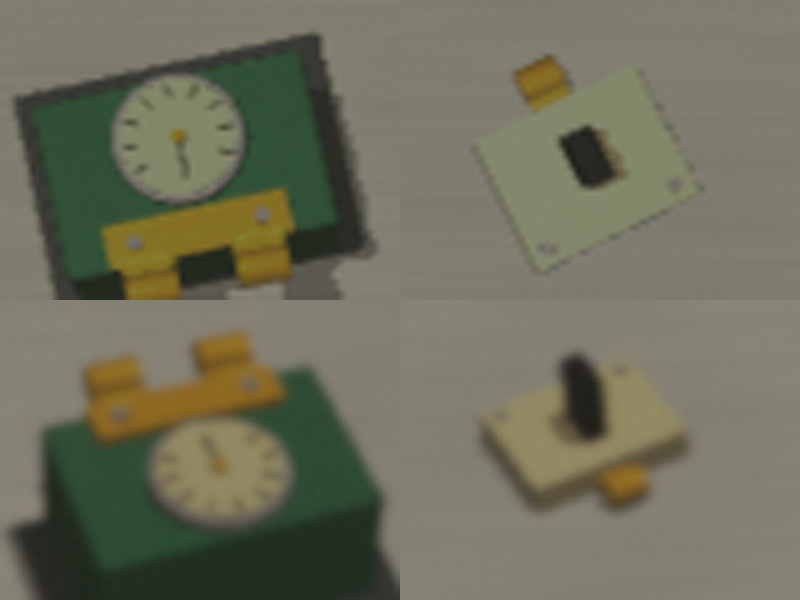

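The top-row crops are from the top view. On the stand, the knuckles are at about (220,161) and (243,157) in full-image pixels. The narrow bracket's tray is centred near (307,238), with its stem at (308,236) and its knuckle at (298.5,221.5). The bottom row shows the same parts in the scene view. Now I'll measure with masks.

```bash
cat > h.py <<'E'
import cv2,numpy as np
U=4
def big(c):
    im=cv2.resize(c["img"],None,fx=U,fy=U,interpolation=cv2.INTER_CUBIC)
    return im,cv2.cvtColor(im,cv2.COLOR_RGB2HSV)
def plane(c,px,z,up=U):
    px=(np.asarray(px,float).reshape(-1,2)+.5)/up-.5
    d=np.c_[(px[:,0]-c["cx"])/c["fx"],(px[:,1]-c["cy"])/c["fy"],np.ones(len(px))]@c["pose"][:3,:3].T
    o=c["pose"][:3,3]
    return o+d*((z-o[2])/d[:,2])[:,None]
def tri(c1,p1,c2,p2,up=U):
    A=[];b=[];
    for c,p in((c1,p1),(c2,p2)):
        q=plane(c,[p],0,up)[0];o=c["pose"][:3,3];d=(q-o)/np.linalg.norm(q-o)
        P=np.eye(3)-np.outer(d,d);A.append(P);b.append(P@o)
    x,r,_,_=np.linalg.lstsq(np.vstack(A),np.hstack(b),rcond=None);return x,np.sqrt(r)
def comp(mask,pt,r=40):
    n,l,s,_=cv2.connectedComponentsWithStats(mask.astype(np.uint8))
    x,y=int(pt[0]*U),int(pt[1]*U);w=l[y-r:y+r,x-r:x+r];w=w[w>0]
    return l==np.bincount(w).argmax()
def mask(hsv,k):
    h,s,v=[hsv[...,i].astype(int) for i in range(3)]
    return {"yel":(h>14)&(h<29)&(s>140)&(v>70),"green":(h>50)&(h<90)&(s>80)&(v>50),"cream":(h>22)&(h<45)&(s>45)&(s<140)&(v>105),"black":v<60}[k]
def cen(m): y,x=np.nonzero(m);return x.mean(),y.mean()
def rect(c,m,z):
    k=cv2.convexHull(np.argwhere(m)[:,::-1].astype(np.int32))
    w=plane(c,k.reshape(-1,2),z)[:,:2]*1000
    return cv2.minAreaRect(w.astype(np.float32))
E
python3 - <<'E'
from h import *
from plant import vision
T=vision.camera("top");S=vision.camera("scene")
import pickle;pickle.dump((T,S),open("c0.pkl","wb"))
for c,pts in((T,[(220,161),(231,152),(298,222),(307,244),(308,236),(205,135),(260,150),(320,262)]),(S,[(268,206),(205,190),(200,172),(190,180),(210,188),(300,240),(270,210),(230,215)])):
    hsv=cv2.cvtColor(c["img"],cv2.COLOR_RGB2HSV);print([hsv[y,x].tolist() for x,y in pts])
it,ht=big(T);is_,hs=big(S)
for n,h,c,k,p in(("tray",ht,T,"cream",(307,245)),("stem",ht,T,"black",(308,236)),("kn",ht,T,"yel",(298,222)),("green",ht,T,"green",(210,140)),("leaf",ht,T,"yel",(231,152)),("Sst",hs,S,"black",(201,170)),("Skn",hs,S,"yel",(209,187)),("Sleaf",hs,S,"yel",(285,207)),("Str",hs,S,"cream",(195,182))):
    m=comp(mask(h,k),p);y,x=np.nonzero(m)
    print(n,m.sum()/16,np.round([x.min()/4,x.max()/4,y.min()/4,y.max()/4],1),np.round(np.array(cen(m))/4,2))
E
```

```text
[[22, 188, 133], [24, 185, 132], [20, 181, 127], [34, 53, 135], [30, 32, 40], [65, 97, 79], [30, 29, 44], [24, 32, 127]]
[[19, 188, 126], [20, 47, 98], [26, 51, 35], [24, 83, 147], [19, 177, 115], [58, 76, 47], [20, 179, 140], [23, 32, 134]]
tray 925.6875 [285.  329.8 218.2 259. ] [306.98 238.44]
stem 71.8125 [302.2 312.5 230.5 241.8] [307.34 236.4 ]
kn 64.8125 [293.5 303.2 216.8 226.5] [298.44 221.53]
green 468.6875 [197.  224.2 123.  160.8] [207.11 140.68]
leaf 491.5625 [210.5 248.5 143.  166.5] [230.34 154.01]
Sst 83.3125 [198.  205.2 161.8 177.2] [201.61 169.63]
Skn 50.9375 [204.5 213.8 182.8 190. ] [209.53 186.26]
Sleaf 404.875 [262.8 301.5 197.  218.2] [280.71 208.34]
Str 496.9375 [180.5 222.8 161.2 187.8] [201.41 175.11]
```

```bash
python3 - <<'E'
from h import *
import pickle
T,S=pickle.load(open("c0.pkl","rb"))
it,ht=big(T);is_,hs=big(S)
op=lambda m,k:cv2.morphologyEx(m.astype(np.uint8),cv2.MORPH_OPEN,np.ones((k,k)))>0
m=comp(op(mask(ht,"cream"),15),(307,245));r=rect(T,m,.02);print("tray top",r)
m2=comp(op(mask(hs,"cream"),9),(195,182));print("tray scene",rect(S,m2,.02))
# stem
ms=comp(mask(ht,"black"),(308,236));print("stem",rect(T,ms,.066), plane(T,[cen(ms)],.055))
# knuckle tri
a=cen(comp(mask(ht,"yel"),(298,222)));b=cen(comp(mask(hs,"yel"),(209,187)));print("kn tri",tri(T,a,S,b),plane(T,[a],.016),)
# stand
for c,h,n in((T,ht,"T"),(S,hs,"S")):
    M=np.zeros(h.shape[:2],np.uint8)
    q=((190,105,270,170) if n=="T" else (240,190,330,275))
    x0,y0,x1,y1=[4*v for v in q]
    g=mask(h,"green");M[y0:y1,x0:x1]=g[y0:y1,x0:x1];M=op(M,7)
    print(n,"green",rect(c,M,.08))
    L=comp(mask(h,"yel"),(231,152) if n=="T" else (285,207))
    k=np.argwhere(L)[:,::-1];print(" leaf rect z.08/.095",rect(c,L,.082))
    # concave vertices
    cn=max(cv2.findContours(L.astype(np.uint8),0,2)[0],key=len)
    ap=cv2.approxPolyDP(cn,5,True).reshape(-1,2);print((ap/4).tolist())
cv2.imwrite("pics/c2.png",np.hstack([cv2.resize(it[540:680,820:1010],(400,295)),cv2.resize(is_[770:890,1030:1230],(400,295))])[:,:,::-1])
E
```

```text
tray top ((443.423095703125, -158.91485595703125), (81.2302017211914, 101.90824127197266), 25.997411727905273)
tray scene ((441.5351257324219, -161.63418579101562), (85.19395446777344, 103.76961517333984), 26.833335876464844)
stem ((447.59967041015625, -155.02928161621094), (29.49883460998535, 18.2513370513916), 25.98048210144043) [[ 0.44779551 -0.1560806   0.055     ]]
kn tri (array([ 0.48977187, -0.13777563,  0.01265323]), array([0.00177417])) [[ 0.48963223 -0.13621378  0.016     ]]
T green ((712.4139404296875, 59.788658142089844), (98.05591583251953, 146.92193603515625), 12.430571556091309)
 leaf rect z.08/.095 ((665.1416015625, 49.718406677246094), (48.201690673828125, 100.7727279663086), 12.203207015991211)
[[247.0, 143.5], [210.75, 151.0], [217.0, 166.5], [225.5, 165.0], [225.25, 156.75], [235.25, 154.0], [238.75, 161.5], [247.25, 160.5], [248.5, 149.75]]
S green ((718.3915405273438, 56.46720886230469), (97.28691864013672, 144.75941467285156), 12.574604988098145)
 leaf rect z.08/.095 ((660.6895751953125, 47.72095489501953), (53.04232406616211, 102.05433654785156), 12.576751708984375)
[[301.5, 208.25], [292.0, 197.0], [284.5, 199.25], [285.75, 205.25], [282.75, 207.25], [274.25, 208.5], [270.75, 202.0], [263.5, 203.5], [262.75, 213.5], [264.5, 217.5], [267.25, 218.25], [284.0, 213.0], [299.0, 210.75]]
```

View pics/c2.png

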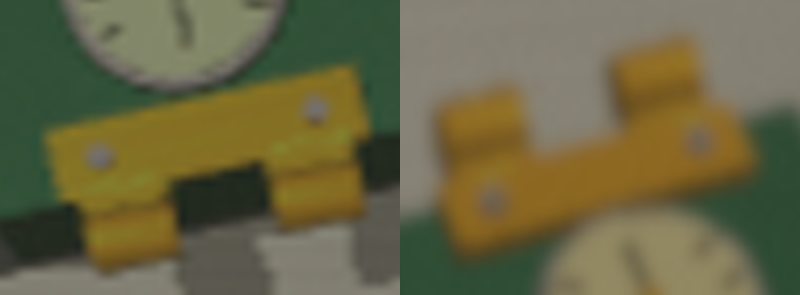

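```bash
python3 - <<'E'
from h import *
import pickle
T,S=pickle.load(open("c0.pkl","rb"))
y=np.radians(12.4);ex=np.array([np.cos(y),np.sin(y),0])
for c,z,off,ps in((T,.083,.0098,[(217,166.5),(225.5,165),(238.75,161.5),(247.25,160.5)]),(S,.092,.007,[(263.5,203.5),(270.75,202),(284.5,199.25),(292,197)])):
    w=plane(c,np.array(ps),z,1)+off*ex
    print(np.round(w*1000,1).tolist(),"all mean",w.mean(0)*1000,"gap mid",w[1:3].mean(0)*1000, "dir",np.degrees(np.arctan2(*(w[0]-w[3])[:2]*[-1,1])))
    e=np.array([-np.sin(y),np.cos(y),0]);print((w@e)*1000)
b=np.radians(26.);bx=np.array([np.cos(b),np.sin(b)])
for cen in((443.4,-158.9),(441.5,-161.6)): print("stem",np.array(cen)+6*bx,"bore",np.array(cen)+55*bx)
E
```

```text
[[642.5, 86.6, 83.0], [646.5, 63.9, 83.0], [655.9, 28.5, 83.0], [658.6, 5.8, 83.0]] all mean [650.8725467   46.21967703  83.        ] gap mid [651.20913865  46.23548445  83.        ] dir 11.24493760409916
[ -53.39493105  -76.39665951 -112.96472349 -135.73909392]
[[661.2, 7.0, 92.0], [657.5, 26.2, 92.0], [650.8, 62.8, 92.0], [644.4, 83.3, 92.0]] all mean [653.50549997  44.81052609  92.        ] gap mid [654.19468611  44.47221247  92.        ] dir -167.56445928997042
[-135.14129263 -115.63681789  -78.45104786  -57.03291653]
stem [ 448.79276428 -156.26977312] bore [ 492.83367255 -134.78958693]
stem [ 446.89276428 -158.96977312] bore [ 490.93367255 -137.48958693]
```

The two views agree to a few mm. The hinge is at about (650.5, 45.7), with stand yaw 12.4°. The bracket stem is at about (448.3, −156.5), with yaw 26°. I'll move over the stem at a safe height.

Emit:
move_arm(series=[[23, -20, 4, 0, 1], [23, -20, 4, 0, 1], [23, -20, 4, 0, 1], [23, -20, 4, 0, 1], [23, -20, 4, 0, 1]])

```text
clock: 0.62
ee_pos: [0.3057, -0.4408, 0.211]
orientation: [-3.082, -0.606, 0.0]
force: [1.3, -0.0, -0.9]
opening: 0.0854
finger_force: 0.0
```

Emit:
move_arm(series=[[23, -20, 4, 0, 1], [23, -20, 4, 0, 1], [23, -20, 4, 0, 1], [23, -20, 4, 0, 1], [23, -20, 4, 0, 1]])

```text
clock: 1.03
ee_pos: [0.3743, -0.3047, 0.1911]
orientation: [3.082, 0.607, 0.0]
force: [0.1, 0.3, 0.5]
opening: 0.0854
finger_force: 0.0
```

Emit:
move_arm(series=[[25, -22, 8, 0, 1], [25, -22, 8, 0, 1], [25, -22, 8, 0, 1], [25, -22, 8, 0, 1], [25, -22, 8, -0.065, 1]])

```text
clock: 1.45
ee_pos: [0.4484, -0.1554, 0.151]
orientation: [3.061, 0.705, 0.0]
force: [0.8, 0.8, -0.0]
opening: 0.0851
finger_force: 0.0
```

Emit:
move_arm(series=[[0, 0, 8, 0, 1], [0, 0, 8, 0, 1], [0, 0, 4, 0, 1], [0, 0, 0, 0, 1], [0, 0, 0, 0, 1]])

```text
clock: 1.87
ee_pos: [0.4472, -0.1582, 0.1311]
orientation: [3.062, 0.703, -0.001]
force: [1.4, 0.9, 0.3]
opening: 0.0853
finger_force: 0.0
```

```bash
python3 - <<'E'
from h import *
from plant import vision,state
s=state();print(s["ee_pos"],s["orientation"])
T=vision.camera("top");S=vision.camera("scene")
a=cv2.resize(T["img"][195:270,260:360],(400,300),interpolation=2);b=cv2.resize(S["img"][130:205,155:255],(400,300),interpolation=2)
cv2.imwrite("pics/c3.png",np.hstack([a,b])[:,:,::-1])
E
```

```text
[ 0.44720853 -0.15823185  0.13114187] [ 3.06195176e+00  7.02679684e-01 -1.45646600e-03]
```

View pics/c3.png

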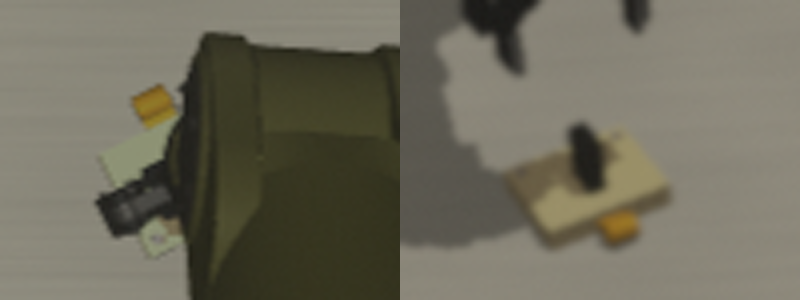

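In the left crop (top view) the gripper is over the bracket, whose knuckle is at (155,104). In the right crop (scene view) the fingers are above the stem on both sides, and nothing has been touched. I'll go down.

Emit:
move_arm(series=[[1, -1, 15, 0, 0.7], [0, 0, 15, 0, 0.7], [0, 0, 12, 0, 0.6], [0, 0, 8, 0, 0.6], [0, 0, 0, 0, 0.6]])

```text
clock: 2.38
ee_pos: [0.4476, -0.1559, 0.0803]
orientation: [-3.06, -0.705, 0.003]
force: [0.0, 0.5, 0.1]
opening: 0.0514
finger_force: 0.0
```

Emit:
move_arm(series=[[0, 0, 12, 0, 0.6], [0, 0, 12, 0, 0.6], [0, 0, 12, 0, 0.6], [0, 0, 8, 0, 0.6], [0, 0, 4, 0, 0.6]])

```text
clock: 2.8
ee_pos: [0.4483, -0.1558, 0.033]
orientation: [-3.061, -0.706, 0.0]
force: [-0.2, -0.1, -0.7]
opening: 0.0511
finger_force: 0.0
```

```bash
python3 - <<'E'
from plant import state
s=state();print(s["clock"],s["ee_pos"],s["orientation"],s["force"],s["opening"])
E
```

```text
2.8 [ 0.44832432 -0.15579825  0.03295567] [-3.06116135e+00 -7.06041600e-01  3.91312415e-04] [-0.22199113 -0.10677286 -0.65652124] 0.05109666807352924
```

Emit:
move_arm(series=[[0, 0, 4, 0, 0.5], [0, 0, 0, 0, 0.3], [0, 0, 0, 0, 0.2], [0, 0, 0, 0, 0.1], [0, 0, 0, 0, 0]])

```text
clock: 3.22
ee_pos: [0.4488, -0.1558, 0.0299]
orientation: [3.06, 0.706, 0.002]
force: [-0.1, -1.7, 2.9]
opening: 0.0154
finger_force: 59.0
```

Emit:
move_arm(series=[[0, 0, 0, 0, 0], [0, 0, 0, 0, 0], [0, 0, 0, 0, 0], [0, 0, 0, 0, 0], [0, 0, 0, 0, 0]])

```text
clock: 3.63
ee_pos: [0.4487, -0.1558, 0.0298]
orientation: [3.06, 0.706, 0.001]
force: [-1.8, -0.3, 5.0]
opening: 0.0152
finger_force: 59.4
```

Emit:
move_arm(series=[[0, 0, -6, 0, 0], [0, 0, -12, 0, 0], [0, 0, -20, 0, 0], [0, 0, -20, 0, 0], [0, 0, -17, 0, 0]])

```text
clock: 4.05
ee_pos: [0.448, -0.1553, 0.1055]
orientation: [-3.06, -0.707, 0.001]
force: [0.2, 0.6, -2.4]
opening: 0.0155
finger_force: 58.5
```

Emit:
move_arm(series=[[12, -9, 0, 0, 0], [20, -15, 0, 0, 0], [20, -16, 0, 0, 0], [20, -16, 0, 0, 0], [20, -16, 0, 0, 0]])

```text
clock: 4.47
ee_pos: [0.4994, -0.0495, 0.1045]
orientation: [-3.061, -0.706, 0.001]
force: [0.3, -0.8, -1.2]
opening: 0.015
finger_force: 58.8
```

Emit:
move_arm(series=[[20, -16, 0, 0, 0], [20, -16, 0, 0, 0], [15, -11, 0, 0, 0], [8, -5, 0, 0.04, 0], [0, 0, 0, 0.07, 0]])

```text
clock: 4.88
ee_pos: [0.5358, 0.0235, 0.1044]
orientation: [-3.093, -0.541, -0.001]
force: [-0.2, -0.7, -2.1]
opening: 0.015
finger_force: 58.7
```

Emit:
move_arm(series=[[0, 0, 0, 0.07, 0], [0, 0, 0, 0.057, 0], [0, 0, 0, 0, 0], [0, 0, 0, 0, 0], [0, 0, 0, 0, 0]])

```text
clock: 5.3
ee_pos: [0.5348, 0.0202, 0.1043]
orientation: [-3.123, -0.343, 0.001]
force: [0.2, 0.3, -1.6]
opening: 0.0152
finger_force: 58.6
```

```bash
python3 - <<'E'
from h import *
from plant import vision,state
s=state();print(s["ee_pos"],s["orientation"],s["force"])
T=vision.camera("top");S=vision.camera("scene")
import pickle;pickle.dump((T,S),open("c1.pkl","wb"))
a=cv2.resize(T["img"][120:210,200:320],(400,300),interpolation=2);b=cv2.resize(S["img"][150:240,220:340],(400,300),interpolation=2)
cv2.imwrite("pics/c4.png",np.hstack([a,b])[:,:,::-1])
E
```

```text
[0.53481693 0.02023721 0.1043115 ] [-3.12270804e+00 -3.42872295e-01  6.13156555e-04] [ 0.17940224  0.25500972 -1.63971375]
```

View pics/c4.png

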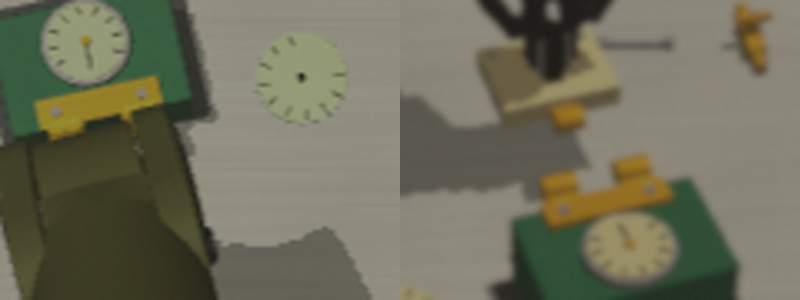

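The scene crop (right) shows the bracket held level, with its knuckle at (568,117) facing the gap in the stand between about (577,187) and (615,172). The arm hides it in the top view. I'll measure the offset to the gap in the scene camera alone, so its bias cancels.

```bash
cat > m.py <<'E'
from h import *
import sys
def meas(S,pt,yaw=12.4,show=True):
    y=np.radians(yaw);ex=np.array([np.cos(y),np.sin(y),0]);e=np.array([-np.sin(y),np.cos(y),0])
    im,h=big(S);L=comp(mask(h,"yel"),pt,24)
    cn=max(cv2.findContours(L.astype(np.uint8),0,2)[0],key=len)
    print("kn poly",(cv2.approxPolyDP(cn,5,True).reshape(-1,2)/4).tolist(),"area",L.sum()/16)
    r=cv2.minAreaRect(cn);print("rect",np.array(r[0])/4,np.array(r[1])/4,r[2])
    w=plane(S,[cen(L)],.087)[0]*1000;print("centroid lateral",w@e,"along",w@ex)
    k=plane(S,cn.reshape(-1,2),.087)*1000;l=k@e;print("lat ends",l.min(),l.max(),"mid",(l.min()+l.max())/2,"along",(k@ex).min(),(k@ex).max())
    return L
E
python3 - <<'E'
from m import *
import pickle
T,S=pickle.load(open("c1.pkl","rb"));T0,S0=pickle.load(open("c0.pkl","rb"))
meas(S,(270.5,185))
# stand knuckles, far part only: lateral of knuckle pixels in front of leaf
y=np.radians(12.4);ex=np.array([np.cos(y),np.sin(y),0]);e=np.array([-np.sin(y),np.cos(y),0])
L=comp(mask(big(S0)[1],"yel"),(285,207));P=plane(S0,np.argwhere(L)[:,::-1],.092)*1000
a=P@ex;l=P@e;print(a.min(),a.max())
for t in range(int(a.min())+2,int(a.min())+16,3):
    q=np.sort(l[abs(a-t)<1.5]);i=np.diff(q).argmax();print(t,np.round([q[0],q[i],q[i+1],q[-1]],1),"mid",(q[i]+q[i+1])/2,(q[0]+q[-1])/2)
# tray edge direction
m2=comp(cv2.morphologyEx(mask(big(S)[1],"cream").astype(np.uint8),cv2.MORPH_OPEN,np.ones((5,5)))>0,(285,178));r=rect(S,m2,.095);print(r)
c=np.array(r[0]+(0,));print("tray lat",c@e,"along",c@ex)
E
```

```text
kn poly [[274.25, 181.5], [265.5, 182.0], [266.75, 187.75], [273.75, 187.25]] area 64.3125
rect [270.03659058 184.67074585] [7.57796907 9.84786892] 77.90524291992188
centroid lateral -95.31578226606466 along 570.5936883726339
lat ends -107.72386438163053 -80.57365644212045 mid -94.14876041187549 along 556.6044133286014 585.7767567082891
638.414126720351 690.9546947021564
640 [-138.3 -115.2  -79.2  -54.7] mid -97.20407218129165 -96.50696194751576
643 [-139.4 -113.9  -80.2  -54.1] mid -97.03401455645098 -96.75932817337703
646 [-140.2 -114.2  -80.8  -54.1] mid -97.46778270923733 -97.18331090775699
649 [-140.7 -114.7  -81.7  -54.8] mid -98.19687228343057 -97.760324756477
652 [-140.9 -115.3  -81.7  -55.8] mid -98.482915713318 -98.34659433046154
((542.7656860351562, 43.387542724609375), (65.52583312988281, 126.27185821533203), 52.074710845947266)
tray lat -74.17555696164949 along 539.4210373635076
```

```bash
python3 - <<'E'
from m import *
import pickle
T,S=pickle.load(open("c1.pkl","rb"));T0,S0=pickle.load(open("c0.pkl","rb"))
for c,p,z,tcp,yw in((S0,(209,187),.010,(448.8,-155.8),26.0),(S,(270.5,185),.0845,(534.8,20.2),12.5)):
    L=comp(mask(big(c)[1],"yel"),p,24);w=plane(c,[cen(L)],z)[0]*1000
    y=np.radians(yw);b=np.array(tcp)+49*np.array([np.cos(y),np.sin(y)]);print("scene",w[:2],"tcp",b,"diff",w[:2]-b,L.sum()/16)
# tray outline corners in S
m=cv2.morphologyEx(mask(big(S)[1],"cream").astype(np.uint8),cv2.MORPH_OPEN,np.ones((5,5)))
L=comp(m>0,(285,178));cn=max(cv2.findContours(L.astype(np.uint8),0,2)[0],key=len)
print((cv2.approxPolyDP(cn,6,True).reshape(-1,2)/4).tolist())
im=big(S)[0][620:920,960:1260];cv2.imwrite("pics/c5.png",cv2.resize(im,(600,600),interpolation=2)[:,:,::-1])
E
```

```text
scene [ 486.78012674 -139.21446218] tcp [ 492.84090827 -134.31981381] diff [-6.06078153 -4.89464837] 50.9375
scene [575.09184106  29.73678812] tcp [582.63850435  30.80554108] diff [-7.54666329 -1.06875297] 64.3125
[[276.5, 157.25], [273.5, 164.5], [278.25, 170.5], [263.75, 175.0], [259.75, 179.5], [252.5, 180.75], [253.0, 183.0], [286.0, 175.5]]
```

View pics/c5.png

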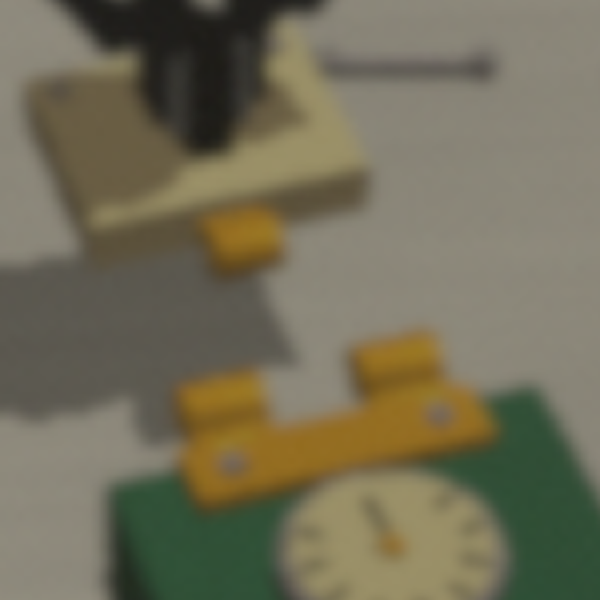

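Bracket level, its front edge parallel to the leaf. The along-view bias is the same as before the grasp, so nothing slipped. The gap's top edge runs from (262,372) to (350,350). I'll approach to 35 mm and compare at close range.

Emit:
move_arm(series=[[7, 0.7, -0.5, 0, 0], [10, 0, 0, 0, 0], [10, 0, 0, 0, 0], [7, 0, 0, 0, 0], [0, 0, 0, 0, 0]])

```text
clock: 5.82
ee_pos: [0.5702, 0.0274, 0.1048]
orientation: [-3.123, -0.341, -0.002]
force: [1.5, -0.9, -2.1]
opening: 0.0153
finger_force: 58.6
```

```bash
python3 - <<'E'
from m import *
from plant import vision,state
s=state();print(s["ee_pos"],s["orientation"],s["force"])
T=vision.camera("top");S=vision.camera("scene")
import pickle;pickle.dump((T,S),open("c2.pkl","wb"))
y=np.radians(12.4);ex=np.array([np.cos(y),np.sin(y),0]);e=np.array([-np.sin(y),np.cos(y),0])
print("tcp lat,along",s["ee_pos"]@e*1000,s["ee_pos"]@ex*1000)
im=big(S)[0][660:900,1000:1240];cv2.imwrite("pics/c6.png",cv2.resize(im,(600,600),interpolation=2)[:,:,::-1])
E
```

```text
[0.57019028 0.02737612 0.10475739] [-3.12250858e+00 -3.40549252e-01 -2.33432356e-03] [ 1.45400565 -0.85494828 -2.09107037]
tcp lat,along -95.70249734572013 562.7676639083921
```

View pics/c6.png

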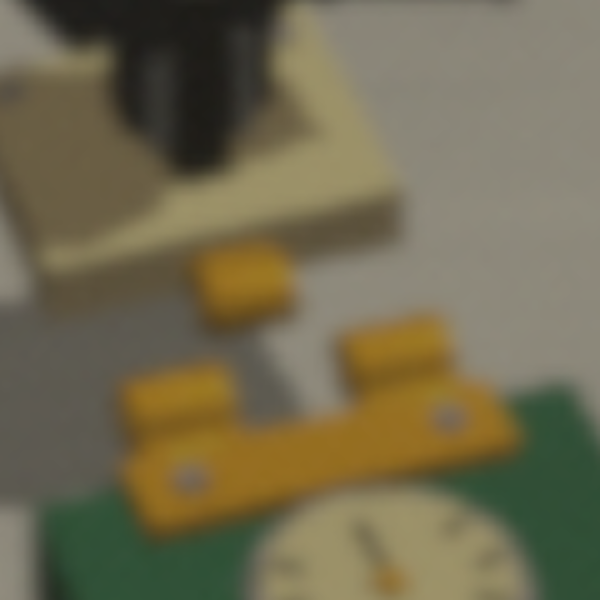

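The bracket knuckle's upper edge runs from (195,252) to (285,240). The gap's upper edge runs from (230,365) to (338,340), and its outer ends are at (120,380) and (448,318). I'll cast these same tangent features at one height and compare.

```bash
python3 - <<'E'
from m import *
import pickle
T,S=pickle.load(open("c2.pkl","rb"))
y=np.radians(12.4);ex=np.array([np.cos(y),np.sin(y),0]);e=np.array([-np.sin(y),np.cos(y),0])
def f(p):
    w=plane(S,np.array(p)/10+[250-.05,165-.05],.092,1)*1000;print(np.round(w@e,1),np.round(w@ex,1),"mid",(w@e).mean(),(w@ex).mean())
f([(195,252),(285,240)]);f([(230,365),(338,340)]);f([(120,380),(448,318)])
# same by mask: lateral extents vs along offset from far edge
h=big(S)[1]
for n,p in(("br",(274,193)),("st",(280,207))):
    L=comp(mask(h,"yel"),p,12);P=plane(S,np.argwhere(L)[:,::-1],.092)*1000;a=P@ex;l=P@e;a0=a.min();print(n,a0)
    for t in(3,5,7,9,11):
        q=np.sort(l[abs(a-a0-t)<1]);d=np.diff(q);i=d.argmax();print(t,np.round([q[0],q[i],q[i+1],q[-1],(q[0]+q[-1])/2,(q[i]+q[i+1])/2],1))
E
```

```text
[-104.9  -80.7] [597.8 600.7] mid -92.7948244813616 599.267149670894
[-109.6  -79.9] [640.7 640.5] mid -94.75930266590206 640.5823339996109
[-138.3  -49.9] [637.2 641.6] mid -94.11225949435598 639.3827562062535
br 596.0359992181084
3 [-107.9 -107.9 -107.2  -85.2  -96.5 -107.5]
5 [-109.1  -83.9  -83.3  -83.3  -96.2  -83.6]
7 [-109.7 -109.4 -109.1  -83.   -96.3 -109.2]
9 [-109.4 -109.4 -109.   -83.   -96.2 -109.2]
11 [-109.6 -109.3 -109.   -83.6  -96.6 -109.2]
st 636.7210087719221
3 [-139.5 -113.1  -78.9  -54.7  -97.1  -96. ]
5 [-140.1 -112.7  -79.5  -54.1  -97.1  -96.1]
7 [-140.9 -112.7  -80.2  -53.8  -97.4  -96.4]
9 [-141.4 -112.9  -81.1  -54.2  -97.8  -97. ]
11 [-141.4 -113.2  -81.1  -54.5  -97.9  -97.2]
```

```bash
python3 - <<'E'
from m import *
import pickle
T,S=pickle.load(open("c2.pkl","rb"))
y=np.radians(12.4);ex=np.array([np.cos(y),np.sin(y),0]);e=np.array([-np.sin(y),np.cos(y),0])
Ci=np.linalg.inv(S["pose"])
def proj(w):
    c=Ci[:3,:3]@w+Ci[:3,3];return S["fx"]*c[0]/c[2]+S["cx"],S["fy"]*c[1]/c[2]+S["cy"]
def prof(lat,al):
    o=[]
    for a in al:
        v=[]
        for d in np.linspace(-7,7,15):
            p=proj((ex*a+e*(lat+d))/1000+[0,0,.085]);v.append(cv2.getRectSubPix(S["img"],(1,1),p)[0,0].astype(float))
        o.append(np.mean(v,0))
    return np.round(np.array(o)).astype(int)
a=np.arange(582,634,2);print("br");print(*[f"{x}:{v[0]},{v[2]}" for x,v in zip(a,prof(-93.5,a))])
for lt in(-124.5,-64.5):
    a=np.arange(622,672,2);print(lt);print(*[f"{x}:{v[0]},{v[2]}" for x,v in zip(a,prof(lt,a))])
E
```

```text
br
582:135,89 584:125,80 586:118,69 588:117,59 590:121,50 592:129,43 594:136,38 596:142,35 598:147,34 600:150,34 602:152,35 604:151,35 606:148,34 608:142,33 610:134,33 612:125,33 614:115,35 616:107,40 618:102,50 620:103,65 622:108,80 624:115,93 626:121,103 628:125,108 630:127,110 632:127,111
-124.5
622:95,80 624:97,78 626:102,73 628:111,66 630:123,57 632:136,48 634:145,41 636:151,36 638:152,34 640:151,34 642:146,33 644:140,33 646:134,32 648:129,31 650:130,31 652:134,32 654:140,34 656:145,36 658:147,38 660:148,41 662:145,46 664:143,51 666:140,54 668:138,53 670:137,50
-64.5
622:142,122 624:142,118 626:141,111 628:142,99 630:143,83 632:147,65 634:150,50 636:152,40 638:153,36 640:150,34 642:146,34 644:139,33 646:133,32 648:128,31 650:129,32 652:134,33 654:140,35 656:146,36 658:148,40 660:148,43 662:146,49 664:144,54 666:140,58 668:138,58 670:138,56
```

The highlight bands say 35.5 mm to go and the TCP estimate says 33.5 mm. The lateral offset is about 0.8 mm. I'll move in slowly.

Emit:
move_arm(series=[[4, 0.8, 0, 0, 0], [5, 0, 0, 0, 0], [5, 0, 0, 0, 0], [5, 0, 0, 0, 0], [3, 0, 0, 0, 0]])

```text
clock: 6.33
ee_pos: [0.591, 0.0311, 0.1049]
orientation: [-3.123, -0.34, -0.001]
force: [-0.0, -0.2, -2.4]
opening: 0.0154
finger_force: 58.6
```

Emit:
move_arm(series=[[3, 0, 0, 0, 0], [3, 0, 0, 0, 0], [3, 0, 0, 0, 0], [3, 0, 0, 0, 0], [0, 0, 0, 0, 0]])

```text
clock: 6.75
ee_pos: [0.6024, 0.0336, 0.1048]
orientation: [-3.123, -0.34, -0.001]
force: [0.9, -0.9, -1.9]
opening: 0.0157
finger_force: 58.6
```

```bash
python3 - <<'E'
from m import *
from plant import vision,state
s=state();print(s["ee_pos"],s["orientation"],s["force"],s["torque"])
S=vision.camera("scene")
import pickle;pickle.dump(S,open("c3.pkl","wb"))
y=np.radians(12.4);ex=np.array([np.cos(y),np.sin(y),0]);e=np.array([-np.sin(y),np.cos(y),0])
print("tcp lat,along",s["ee_pos"]@e*1000,s["ee_pos"]@ex*1000)
Ci=np.linalg.inv(S["pose"])
def row(a,l):
    c=Ci[:3,:3]@((ex*a+e*l)/1000+[0,0,.085])+Ci[:3,3];p=S["fx"]*c[0]/c[2]+S["cx"],S["fy"]*c[1]/c[2]+S["cy"]
    return cv2.getRectSubPix(S["img"],(1,1),p)[0,0].astype(float)
for lt in(-124.5,-95,-64.5):
    print(lt,*[f"{a}:{v[0]:.0f},{v[2]:.0f}" for a in range(624,664,2) for v in [np.mean([row(a,lt+d) for d in range(-6,7)],0)]])
print(*[f"{l}:{v[0]:.0f},{v[2]:.0f}" for l in range(-120,-68,1) for v in [np.mean([row(a,l) for a in range(636,644)],0)]])
im=big(S)[0][700:880,1000:1240];cv2.imwrite("pics/c7.png",cv2.resize(im,(800,600),interpolation=2)[:,:,::-1])
E
```

```text
[0.60241831 0.03357287 0.10480083] [-3.12299767e+00 -3.39930790e-01 -8.33464607e-04] [ 0.86347318 -0.88853592 -1.87699513] [ 0.06689943  0.04833745 -0.00301315]
tcp lat,along -96.57080190103699 595.5745413737438
-124.5 624:99,60 626:103,56 628:111,51 630:124,46 632:137,41 634:146,37 636:152,35 638:154,34 640:152,34 642:148,33 644:141,32 646:135,31 648:130,30 650:130,30 652:135,32 654:141,33 656:146,34 658:149,37 660:149,42 662:147,47
-95 624:122,50 626:131,43 628:139,38 630:144,35 632:149,34 634:152,33 636:153,33 638:153,33 640:150,33 642:143,32 644:135,31 646:125,30 648:115,30 650:107,32 652:105,37 654:110,43 656:121,46 658:133,45 660:142,42 662:147,38
-64.5 624:100,60 626:104,56 628:113,51 630:126,46 632:138,41 634:147,37 636:152,34 638:153,34 640:151,33 642:147,33 644:140,33 646:134,32 648:130,31 650:130,31 652:135,32 654:142,34 656:147,36 658:149,39 660:149,43 662:147,48
-120:152,35 -119:152,35 -118:152,35 -117:151,34 -116:150,34 -115:150,34 -114:147,34 -113:144,33 -112:139,32 -111:133,31 -110:127,30 -109:122,29 -108:118,29 -107:118,29 -106:121,29 -105:125,30 -104:130,31 -103:136,31 -102:140,32 -101:143,32 -100:146,32 -99:147,33 -98:148,34 -97:149,33 -96:150,33 -95:150,32 -94:150,33 -93:150,33 -92:150,33 -91:150,33 -90:150,33 -89:151,34 -88:150,34 -87:150,34 -86:147,34 -85:144,34 -84:140,34 -83:134,34 -82:128,33 -81:122,32 -80:119,32 -79:118,31 -78:120,30 -77:124,30 -76:130,31 -75:135,31 -74:140,32 -73:144,32 -72:146,32 -71:148,33 -70:149,33 -69:149,33
```

View pics/c7.png

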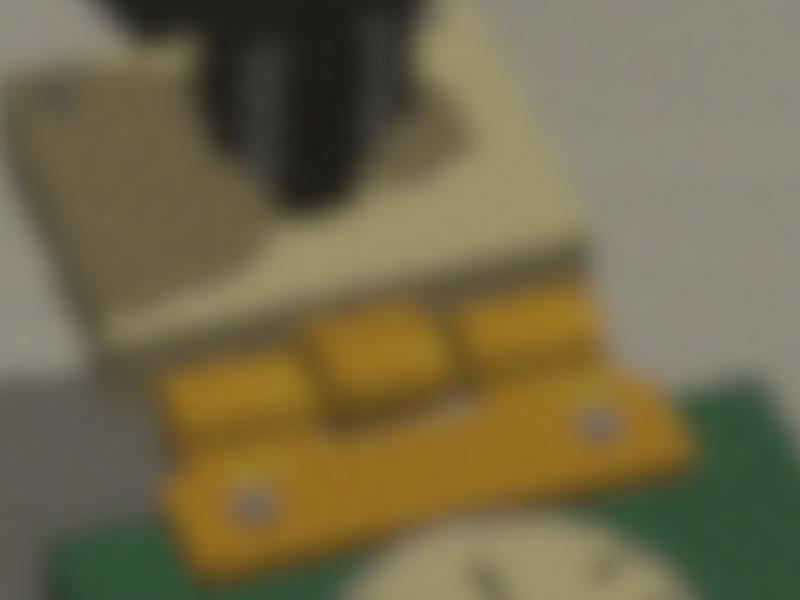

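The bracket knuckle sits centred in the gap. The free spaces either side are equal, both mid-points at lateral −93.2, and the highlights line up to 1–1.5 mm along the approach. The height is right by the lift (75.0 mm). I'll make a final 1 mm trim, then settle.

Emit:
move_arm(series=[[1, 0, 0, 0, 0], [0, 0, 0, 0, 0], [0, 0, 0, 0, 0], [0, 0, 0, 0, 0], [0, 0, 0, 0, 0]])

```text
clock: 7.22
ee_pos: [0.6027, 0.0336, 0.1048]
orientation: [3.123, 0.34, -0.0]
force: [0.4, -0.3, -2.9]
opening: 0.0154
finger_force: 58.6
```

```bash
python3 - <<'E'
from plant import state,arm
import numpy as np
s=state();print(s["ee_pos"],s["orientation"],s["force"],abs(s["qvel"]).max(),s["finger_force"])
if np.linalg.norm(s["force"])<8 and s["finger_force"]>40: print(arm.sign_off())
E
```

```text
[0.6026839  0.03356182 0.10482928] [ 3.12314667e+00  3.39854603e-01 -6.70391247e-05] [ 0.42432401 -0.27565535 -2.92218188] 0.0020148445300039496 58.63919734954834
the job is handed in; nothing more can be done
None
```

The job is handed in: the gripper is holding the narrow-knuckle bracket level and steady in the stand's hinge gap, centred side to side and with the bores in line to about 1–2 mm by camera, with no sign of contact with the stand and nothing else touched.

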